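# Set the card trimmer with the blue stop gauge from the back of the rack

## Task

Set up the card trimmer with the blue stop gauge, which is kept at the back of the lipped gauge rack: first slide the yellow and red gauges out of the open end of the rack and stand both on the green cutting mat, then slide out the blue one behind them, stand it in the trimmer's groove and slide it against the dark stop until the faces are in full contact. Then slide the other two back into the rack, the longer yellow one first, home against the end stop, and the red one up against it, all upright and standing free. Leave the bead jar and the pack of kraft tags undisturbed.

Things in the scene. Friction and masses are not known exactly. Their poses are not given: they have to be found in the camera images.
- blue_gauge: Blue stop gauge, loose, 0.18 kg: upright block with steel end faces, two dots on top, 45 mm long (its y), 62 mm high. Dark foot 54 mm wide (x), 8 mm high; grip body above it 34 mm wide (x): grip across that, over the rack's lips. Origin: centre of underside, z up; both ends alike. Starts nearest the rack's end stop, parallel to the rack (gauge y along rack y).
- yellow_gauge: Yellow stop gauge, loose, 0.18 kg: as the blue one but 55 mm long (y), three dots; foot 54 mm wide, 8 mm high, body 34 mm wide, 62 mm high in all. Origin: centre of underside. Starts in the rack between the blue one and the open end, before or behind the red one.
- red_gauge: Red stop gauge, loose, 0.18 kg: as the blue one but 35 mm long (y), one dot; foot 54 mm wide, 8 mm high, body 34 mm wide, 62 mm high in all. Origin: centre of underside. Starts in the rack between the blue one and the open end, before or behind the yellow one.
- rack: Gauge rack: fixed dark T-slot rail 86 (x) x 274 mm (y); origin: centre of underside. Floor 6 mm up. Bright end stop, face at y = -125 mm, 48 mm high. Thence to y = +47 a 59 mm channel under two lips 42 mm apart (underside 17, top 21 mm up): gauges slide, cannot lift. y = +47 to +137: open landing to lift out or set down (centre y = +102); flared guides 15 mm high up to y = +75.
- trimmer: Card trimmer, fixed, black base 156 mm (x) x 230 mm (y), white decks 14 mm high; origin: centre of underside. Aluminium-lined gauge groove along y at x = 0: 64 mm wide, floor 8 mm above the bench, from y = -75 mm to the face of the dark gauge stop at y = +90 mm (80 mm wide, top 44 mm up). At the -y end the cutting edge and orange rolling head, 46 mm high, not used.
- mat: Green cutting mat with a line grid, fixed, 140 mm (x) x 190 mm (y), 3 mm thick, flat; origin: centre of underside. Side area for the two gauges that are in the way.
- jar: White screw jar of beads, loose bystander, 57 mm diameter, 75 mm high; origin: centre of underside. Leave it alone.
- tag_pack: Pack of kraft tags, loose bystander, 92 x 51 x 28 mm; origin: centre of underside. Leave it alone.
There are look-alikes about, which are no part of the job. Leave any purple look-alike of the yellow_gauge alone.

How it is judged:
By the outcome, as a careful person would: the job done as asked, in the order asked, and still so for the second after the job is handed in, with the robot touching nothing.
It also fails if it takes over 144 s, if anything falls off the work surface, if the arm or the gripper's body presses on something with over 40 N, if the wrist force passes 120 N, or if a joint passes its speed limit or range.

## Robot

A 7-joint arm with a two-finger parallel gripper is mounted at the origin on the work surface; the furniture and walls round the work are solid. World frame = base frame: x ahead of the robot, y to its left, z up, the work surface at z = 0. Lengths are in m, angles in rad, forces in N, time in s.
With the tool pointing down it reaches from about 0.4 to 0.9 m from the base axis. Payload 5.6 kg.
Tool frame: the origin (TCP) lies midway between the tips of the shut fingers; the grasp point (between the pads) lies 19 mm behind it; z points along the fingers, y is the line along which they close (so a half turn about z gives the same grasp; the last joint's range is limited). The gripper opens to 92 mm and grips with 3 to 60 N. Pads are 20 mm wide; open, the fingers measure 128 mm over their backs; the gripper's body (75 mm by 189 mm) begins 69 mm behind the grasp point.
Start: joints at [-0.043, 0.468, -0.012, 1.603, 0.006, 1.071, -0.056], TCP at [0.65, -0, 0.215] pointing down, gripper open.
Joint ranges: [-2.53, 2.53], [-0.31, 2.02], [-1.57, 1.55], [0.28, 2.44], [-1.29, 4.43], [0.15, 1.84], [-2.92, 2.92]. Speed limits (rad/s): [2.57, 2.57, 3.14, 3.14, 3.14, 3.14, 3.14].

## Interface

Orientations are given as a 3x3 rotation matrix whose columns are the frame's x, y, z axes.
In Python, from station import env, effector, solver, viewer, workorder, search_frame, tip_of gives the robot as it stands. Calls block until the motion is done:
- env.reach(position, orientation): joint-space move of the TCP to a pose.
- env.movel(position, frame=None, rate=0.15): straight line of the TCP; frame=None keeps the orientation; rate is the mean speed in m/s.
- env.goto_joints(angles): joint-space move.
- effector.release() and effector.grasp(squeeze=None): open the fingers fully, or close them until they stop; squeeze is the grip in N (None keeps the last).
- env.pause(seconds).
- solver.inverse_kinematics(position, orientation): joint angles nearest the present ones, or None.
- env.sense(): the state.
- viewer.read_camera(name): name is "scene" or "side" or "wrist"; returns (picture, depth): 400x640x3 uint8, red, green, blue; 400x640 float32, m along the optical axis (not along the pixel's ray), 0 where there is no reading.
- viewer.camera_info(name): a dict with "intrinsics" (3x3 intrinsics, pixels), "eye" and "rotation" of the camera in the world; the wrist camera has in their place "T_tool_cam" (4x4, takes a point from camera to tool coordinates, whose origin is the TCP and whose axes are the flange's). Camera axes: x right, y up, looking along -z (the intrinsics and any distortion apply to the point x, -y, -z); pixel columns grow to the right and rows downward; lengths in m; the calibration is good to about 2 mm. A picture is of the moment at which its call begins: read the wrist's pose just before it. camera_info takes no time and is no camera call.
A pose or a line that the arm cannot do raises env.PlanningError and nothing moves.
- workorder.finish_job(): hands the job in; it is judged then, once.
Trained networks look in the newest picture that a camera, given by its name, has taken for a name from the list of things; names that differ only in an ending like _2 or _b are one class to them, and where a whole thing is asked for, a point or a joint stands for the part that bears it (a point fixed in the world has none). Each returns a list of dicts, best first, with "score" (0 to 1); they miss things now and then, are a little off and sometimes report something else, mostly with a low value. They report only what shows in the picture. A call takes as long as a camera call. They do not tell look-alikes from the thing itself.
- search_frame(camera, name): "at" ([x, y, z] in m, in world coordinates, good to about 4 mm: the middle of the surface that is visible of it).
- tip_of(camera, name): "at" ([x, y, z] in m, in world coordinates, good to about 4 mm: a listed point, or the origin of a listed thing).
The state is a dict: "t": time; "joint_positions": joint angles; "joint_velocities": joint speeds; "tau": joint torques, N m; "ee_pos": TCP position; "tcp_rot": TCP orientation; "wrist_force": force on the tool from outside, world axes, zero at the start; "moment": the same for the moment, N m; "gripper_width": finger opening in m; "grasp_force": force on a finger pad.
Only numpy, scipy, OpenCV 4.12 (cv2) and the standard library are available. Lean on these libraries where they do the work, as an engineer would, in place of code of your own. Each camera call takes 0.05 s, during which the arm holds its last target. There are 200 camera calls.

## Working session

There is one attempt and no reset: what is moved stays moved. The work goes in short steps, each a Python script; the robot and the scene stay as the last script left them, time stands still between calls to the robot, and variables do not carry over. Pictures are saved under pics/ and viewed, at most 14 in all, crops included, and the job is handed in when it is done.

```bash
ls; mkdir -p pics; cat > h.py <<'E'
import numpy as np, cv2
from station import env, effector, solver, viewer, workorder, search_frame, tip_of
def cam(name):
    s=env.sense(); p,d=viewer.read_camera(name); i=viewer.camera_info(name)
    K=np.array(i["intrinsics"])
    if "eye" in i: R,e=np.array(i["rotation"]),np.array(i["eye"])
    else:
        T=np.array(i["T_tool_cam"]); Rt=np.array(s["tcp_rot"])
        R=Rt@T[:3,:3]; e=Rt@T[:3,3]+np.array(s["ee_pos"])
    return p,d,K,R,e
def cloud(c):
    p,d,K,R,e=c
    v,u=np.mgrid[0:d.shape[0],0:d.shape[1]]
    P=np.stack([(u-K[0,2])/K[0,0]*d,-(v-K[1,2])/K[1,1]*d,-d],-1)@R.T+e
    P[d<=0]=np.nan
    return P
def save(p,n): cv2.imwrite('pics/'+n,p[:,:,::-1])
E
python3 - <<'E'
from h import *
for n in("scene","side"):
    c=cam(n); save(c[0],n+'0.png'); i=viewer.camera_info(n); print({k:np.round(v,3).tolist() if not isinstance(v,str) else v for k,v in i.items()})
    for o in "blue_gauge yellow_gauge red_gauge rack trimmer mat jar tag_pack".split():
        print(n,o,[(round(r["score"],2),np.round(r["at"],3).tolist()) for r in tip_of(n,o)])
E
```

```text
pics
{'intrinsics': [[380.744, 0.0, 323.519], [0.0, 380.744, 198.588], [0.0, 0.0, 1.0]], 'eye': [0.222, 0.563, 0.71], 'rotation': [[-0.878, 0.324, -0.354], [-0.479, -0.575, 0.663], [0.011, 0.751, 0.66]]}
scene blue_gauge [(0.62, [0.696, -0.09, 0.004]), (0.19, [0.582, -0.104, 0.005])]
scene yellow_gauge [(0.78, [0.645, -0.098, 0.005])]
scene red_gauge [(0.92, [0.582, -0.102, 0.008])]
scene rack [(0.62, [0.595, -0.103, -0.001])]
scene trimmer [(0.71, [0.42, 0.196, 0.001])]
scene mat [(0.88, [0.511, -0.331, -0.005]), (0.26, [0.699, -0.089, 0.006])]
scene jar [(0.61, [0.661, 0.09, -0.0])]
scene tag_pack [(0.78, [0.671, -0.27, 0.003])]
{'intrinsics': [[409.581, 0.0, 321.405], [0.0, 409.581, 206.539], [0.0, 0.0, 1.0]], 'eye': [0.19, -0.658, 0.913], 'rotation': [[0.836, 0.429, -0.341], [-0.548, 0.663, -0.51], [0.007, 0.614, 0.789]]}
side blue_gauge [(0.68, [0.696, -0.092, 0.007]), (0.28, [0.643, -0.102, 0.007])]
side yellow_gauge [(0.98, [0.643, -0.101, 0.007]), (0.62, [0.657, -0.401, 0.0])]
side red_gauge [(0.64, [0.586, -0.107, 0.005]), (0.29, [0.595, -0.099, 0.001])]
side rack [(0.96, [0.595, -0.098, -0.0]), (0.61, [0.665, 0.086, -0.0]), (0.22, [0.643, -0.101, 0.009])]
side trimmer [(0.62, [0.419, 0.189, 0.001])]
side mat [(0.66, [0.51, -0.324, 0.002])]
side jar [(0.86, [0.661, 0.087, -0.002])]
side tag_pack [(0.76, [0.674, -0.274, 0.004])]
```

View pics/scene0.png

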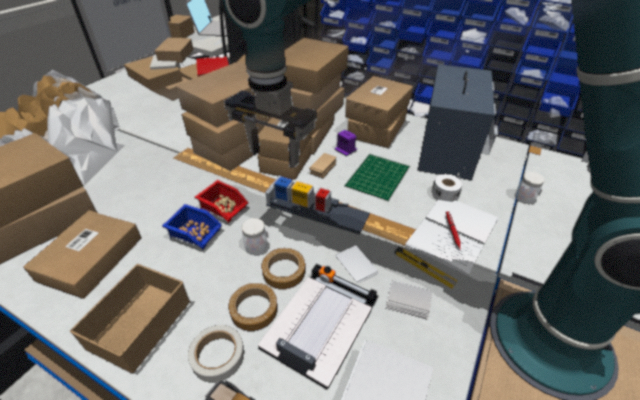

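View pics/side0.png

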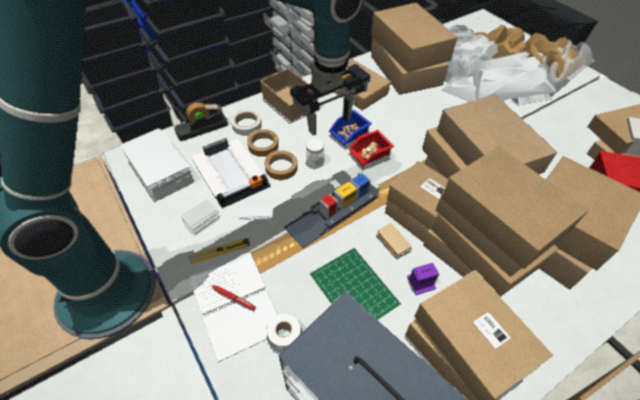

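The rack runs along world x, with the order from the stop blue, yellow, red (scene ≈(285,190), (302,195), (322,200)) and its open end toward the robot. The trimmer is at front left with its stop toward the camera at (295,350), and the purple look-alike is behind the mat. Next I take wrist views from above.

```bash
python3 - <<'E'
from h import *
s=env.sense(); R=np.array(s["tcp_rot"]); print(np.round(R,3), s["t"], viewer.camera_info("wrist"))
D=np.array([[1,0,0],[0,-1,0],[0,0,-1.]]) if R[0,0]>0 else np.array([[-1,0,0],[0,1,0],[0,0,-1.]])
for k,p in enumerate([(0.57,-0.10,0.38),(0.50,-0.28,0.38),(0.45,0.19,0.38)]):
    try: env.reach(p,D)
    except env.PlanningError as e: print(k,e); continue
    c=cam("wrist"); P=cloud(c); save(c[0],f'w{k}.png'); np.savez(f'w{k}.npz',p=c[0],P=P,d=c[1])
    print(np.nanmin(P.reshape(-1,3),0),np.nanmax(P.reshape(-1,3),0))
    for o in "blue_gauge yellow_gauge red_gauge rack trimmer mat".split():
        print(k,o,[(round(r["score"],2),np.round(r["at"],4).tolist()) for r in tip_of("wrist",o)])
print(env.sense()["t"])
# ortho mosaics, 1mm/px, x to up, y to left
H=np.full((560,900),np.nan);C=np.zeros((560,900,3),np.uint8)
import os
for k in range(3):
    if not os.path.exists(f'w{k}.npz'): continue
    z=np.load(f'w{k}.npz');P=z['P'].reshape(-1,3);c=z['p'].reshape(-1,3);g=~np.isnan(P[:,0]);P=P[g];c=c[g]
    r=((0.85-P[:,0])*1000).astype(int);q=((0.4-P[:,1])*1000).astype(int)
    m=(r>=0)&(r<560)&(q>=0)&(q<900);o=np.argsort(P[m,2]);r,q=r[m][o],q[m][o];H[r,q]=P[m,2][o];C[r,q]=c[m][o]
np.savez('ortho.npz',H=H,C=C)
V=np.hstack([C[:,:]]);V=cv2.dilate(V,np.ones((2,2)));save(cv2.resize(V,(800,498),interpolation=cv2.INTER_AREA),'ortho.png')
E
```

```text
[[ 0.  1.  0.]
 [ 1. -0. -0.]
 [-0.  0. -1.]] 0.9 {'intrinsics': array([[326.67350576,   0.        , 319.20322842],
       [  0.        , 326.67350576, 203.11457922],
       [  0.        ,   0.        ,   1.        ]]), 'T_tool_cam': array([[ 1.81612473e-04,  9.68931221e-01,  2.47330257e-01,
         6.85359605e-02],
       [ 9.99999857e-01, -3.00454781e-04,  4.42758490e-04,
        -5.73006458e-04],
       [ 5.03314082e-04,  2.47330141e-01, -9.68931137e-01,
        -1.70655943e-01],
       [ 0.00000000e+00,  0.00000000e+00,  0.00000000e+00,
         1.00000000e+00]])}
[-0.51776082 -0.66449891 -0.70934152] [0.81329368 0.45082635 0.50602284]
0 blue_gauge [(0.56, [0.6963, -0.0949, 0.0052])]
0 yellow_gauge [(0.84, [0.6394, -0.0997, 0.0028]), (0.8, [0.6614, -0.4004, 0.0058])]
0 red_gauge [(0.93, [0.5828, -0.1032, 0.0087])]
0 rack [(0.85, [0.5952, -0.1016, 0.0019])]
0 trimmer [(0.82, [0.4216, 0.19, -0.0018]), (0.35, [0.5826, -0.1019, 0.0066])]
0 mat []
[ 0.01348149 -1.54594832 -0.90712412] [1.03420123 0.30525774 0.50689748]
1 blue_gauge [(0.68, [0.6946, -0.0918, 0.0035])]
1 yellow_gauge [(0.96, [0.6395, -0.0959, 0.0027]), (0.7, [0.6598, -0.3993, 0.0011])]
1 red_gauge [(0.96, [0.5854, -0.1029, 0.0079])]
1 rack [(0.65, [0.5958, -0.1022, 0.0015])]
1 trimmer [(0.65, [0.421, 0.1878, -0.0018])]
1 mat [(0.71, [0.5095, -0.3266, 0.0018])]
[-0.8401512  -0.37789946 -0.91463879] [0.98384248 1.73235037 0.50666242]
2 blue_gauge []
2 yellow_gauge [(0.78, [0.6425, -0.096, 0.0054])]
2 red_gauge [(0.8, [0.5825, -0.1031, 0.0065])]
2 rack [(0.74, [0.5959, -0.1015, -0.0009])]
2 trimmer [(0.85, [0.4214, 0.1892, -0.0004])]
2 mat [(0.72, [0.4218, 0.1929, -0.0001]), (0.71, [0.5084, -0.3278, 0.002])]
5.675
```

View pics/ortho.png

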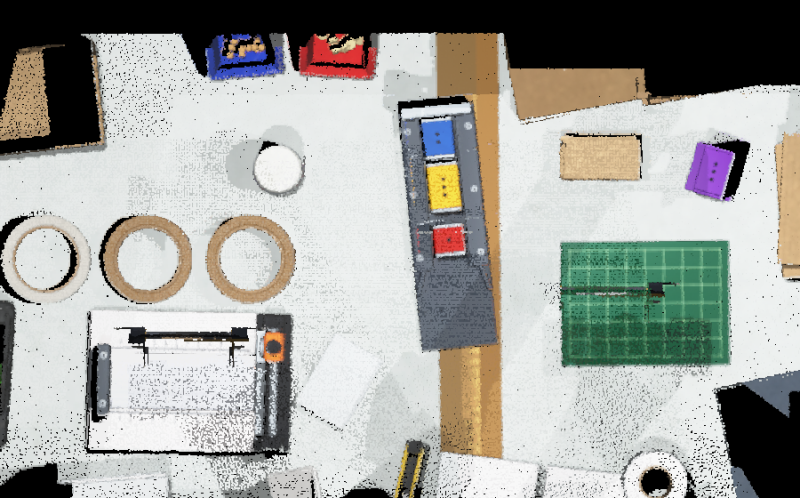

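View pics/w0.png

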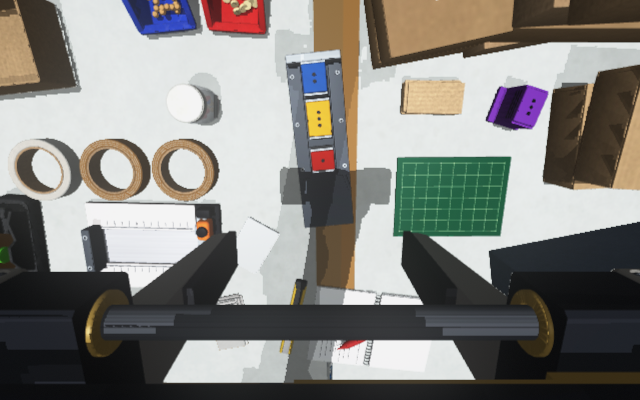

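```bash
python3 - <<'E'
from h import *
def rect(pts): 
    (c,s,a)=cv2.minAreaRect((pts*1000).astype(np.float32)); return np.round(c,1),np.round(s,1),round(a,2)
def robust(pts,res=1.0):
    # rasterise+close+open+largest contour
    o=pts.min(0)-0.01; q=((pts-o)*1000/res).astype(int); im=np.zeros(q.max(0)+12,np.uint8); im[q[:,0],q[:,1]]=255
    im=cv2.morphologyEx(im,cv2.MORPH_CLOSE,np.ones((7,7)));im=cv2.morphologyEx(im,cv2.MORPH_OPEN,np.ones((9,9)))
    cs,_=cv2.findContours(im,0,1);c=max(cs,key=cv2.contourArea)[:,0,::-1]*res/1000+o+res/2000
    return rect(c)
for k in(0,1,2):
    z=np.load(f'w{k}.npz');P=z['P'].reshape(-1,3);c=z['p'].reshape(-1,3).astype(int)
    hsv=cv2.cvtColor(z['p'],cv2.COLOR_RGB2HSV).reshape(-1,3).astype(int)
    reg=(P[:,0]>.44)&(P[:,0]<.76)&(P[:,1]>-.18)&(P[:,1]<-.03)
    m=reg&(P[:,2]>.06)&(P[:,2]<.08)
    for n,lo,hi in(("blue",100,120),("yellow",18,32),("red",-1,8)):
        mm=m&(hsv[:,1]>120)&(hsv[:,0]>lo)&(hsv[:,0]<hi)
        if mm.sum()>30: print(k,n,mm.sum(),np.round(P[mm].mean(0)*1000,1),rect(P[mm,:2]))
    mr=reg&(P[:,2]>.003)&(P[:,2]<.055)&((c.max(1)<140))&(hsv[:,1]<100)
    if mr.sum()>500 : print(k,"rack",robust(P[mr,:2]))
    ml=reg&(P[:,2]>.017)&(P[:,2]<.026); 
    if ml.sum()>500: print(k,"lips",robust(P[ml,:2]), np.median(P[ml,2]))
    t=(P[:,0]>.3)&(P[:,0]<.54)&(P[:,1]>.04)&(P[:,1]<.34)&(P[:,2]>.006)&(P[:,2]<.06)
    if t.sum()>2000: print(k,"trim",robust(P[t,:2]))
    t&=P[:,2]>.03
    if t.sum()>300 and k==2: print(k,"stop",robust(P[t&(P[:,1]>.22)][:,:2]))
    g=(P[:,2]<.012)&(P[:,2]>-.01)&(hsv[:,1]>100)&(hsv[:,0]>55)&(hsv[:,0]<90)&(P[:,1]<-.2)
    if g.sum()>1000: print(k,"mat",robust(P[g,:2]),np.median(P[g,2]))
    if k==2:
        for y in(.13,.16,.19,.22):
            s=(abs(P[:,1]-y)<.006)&(P[:,0]>.33)&(P[:,0]<.52)
            b=((P[s,0]-.33)/.002).astype(int); print(y,[(round(.331+.002*i,3),round(1000*np.median(P[s,2][b==i]),1)) for i in range(95) if (b==i).any()][::2])
    z2=P[(P[:,0]>.45)&(P[:,0]<.8)&(P[:,1]>-.25)&(P[:,1]<.05)]
    print("max nearby",z2[z2[:,2]<.3][:,2].max() if len(z2) else None)
H=np.load('ortho.npz')['H']
for x in(.68,.70,.72,.74): print(x,[ (round(.4-q/1000,2),round(np.nanmax(H[int((.85-x)*1000)-5:int((.85-x)*1000)+5,q:q+20]),3)) for q in range(360,680,20)])
E
```

```text
0 blue 677 [695.2 -92.6  68.6] (array([695.2, -92.6]), array([37.9, 33.4]), 5.25)
0 yellow 790 [640.8 -99.4  68.6] (array([640.4, -99.2]), array([47.7, 33.9]), 5.49)
0 red 416 [ 581.  -104.9   68.8] (array([ 580.6, -105. ]), array([27.5, 33.2]), 5.87)
0 rack (array([ 590. , -103.8]), array([264. ,  86.2]), 6.2)
0 lips (array([ 637.5, -130.5]), array([172.2,  21.4]), 5.44) 0.02166181254465549
0 trim (array([421.4, 184.7]), array([226.2, 156.6]), 89.05)
0 mat (array([ 510., -325.]), array([187., 138.]), 90.0) 0.004022658437123627
max nearby 0.1305433133907462
1 blue 754 [694.9 -93.   68.4] (array([694.8, -92.5]), array([38. , 34.1]), 5.41)
1 yellow 901 [ 640.3 -100.3   68.4] (array([640.5, -99.6]), array([49.2, 34.2]), 6.21)
1 red 470 [ 580.7 -105.7   68.4] (array([ 580.7, -105.3]), array([27.8, 33.9]), 5.45)
1 rack (array([ 590.1, -105.3]), array([262.9,  84.8]), 5.44)
1 lips (array([ 637.4, -128.6]), array([172.7,  26.6]), 6.01) 0.02146069537323836
1 trim (array([421.2, 174.9]), array([208. , 156.8]), 88.67)
1 mat (array([ 510.1, -325. ]), array([137.3, 187.6]), 0.89) 0.0037857418764
[... 6687 characters left out ...]
(0.068)), (-0.1, np.float64(0.068)), (-0.12, np.float64(0.05)), (-0.14, np.float64(0.004)), (-0.16, np.float64(0.003)), (-0.18, np.float64(0.13)), (-0.2, np.float64(0.13)), (-0.22, np.float64(0.129)), (-0.24, np.float64(0.129)), (-0.26, np.float64(0.003))]
0.74 [(0.04, np.float64(0.003)), (0.02, np.float64(0.003)), (0.0, np.float64(0.003)), (-0.02, np.float64(0.004)), (-0.04, np.float64(0.003)), (-0.06, np.float64(0.003)), (-0.08, np.float64(0.003)), (-0.1, np.float64(0.003)), (-0.12, np.float64(0.003)), (-0.14, np.float64(0.003)), (-0.16, np.float64(0.129)), (-0.18, np.float64(0.13)), (-0.2, np.float64(0.131)), (-0.22, np.float64(0.13)), (-0.24, np.float64(0.13)), (-0.26, np.float64(0.13))]
```

```bash
cat >> h.py <<'E'
from scipy.spatial.transform import Rotation as Ro
D=np.array([[-1,0,0],[0,1,0],[0,0,-1.]])
def rot(yaw,tilt=0): return Ro.from_euler('z',yaw,degrees=True).as_matrix()@D@Ro.from_euler('y',-tilt,degrees=True).as_matrix()
def st(msg=''):
    s=env.sense(); print(msg,round(s["t"],1),np.round(s["ee_pos"],4),'w',round(s["gripper_width"],4),'g',round(float(np.max(s["grasp_force"])),1),'F',np.round(s["wrist_force"],1)); return s
def pick(x,y,z,R,squeeze=25,over=0.13,near=False):
    if not near: env.reach((x,y,over),R)
    env.movel((x,y,z),R,0.2); effector.grasp(squeeze); return st('grasped')
def push(d,dist,F=8,step=0.003,rate=0.03):
    """guarded straight push along unit d (xy); stop when resisting force exceeds baseline by F"""
    s=env.sense(); p0=np.array(s["ee_pos"]); f0=np.array(s["wrist_force"])[:2]; d=np.array(d); n=0
    while n<dist:
        n=min(n+step,dist); env.movel(p0+n*np.r_[d,0],None,rate)
        f=-(np.array(env.sense()["wrist_force"])[:2]-f0)@d
        if f>F: break
    st(f'push {n:.4f} f={f:.1f}'); return f
E
python3 - <<'E'
from h import *
for k in(0,1):
    z=np.load(f'w{k}.npz');P=z['P'].reshape(-1,3);c=z['p'].reshape(-1,3).astype(int)
    L=[];Rr=[];I=[];J=[]
    for x in np.arange(.55,.70,.005):
        s=(abs(P[:,0]-x)<.003)&(P[:,1]>-.17)&(P[:,1]<-.03)&(P[:,2]>.018)&(P[:,2]<.026); y=P[s,1]
        if len(y)<5: continue
        L.append((x,y.max()));Rr.append((x,y.min()))
        yc=-.1015+.1*(x-.5955); 
    for n,q in(('L',L),('R',Rr)):
        q=np.array(q);p=np.polyfit(q[:,0]-.5955,q[:,1],1); r=q[:,1]-np.polyval(p,q[:,0]-.5955); g=abs(r)<.002; p=np.polyfit(q[g,0]-.5955,q[g,1],1)
        print(k,n,round(np.degrees(np.arctan(p[0])),2),round(p[1]*1000,1),g.sum(),len(q))
    s=(P[:,2]>.044)&(P[:,2]<.055)&(P[:,0]>.70)&(P[:,0]<.75)&(abs(P[:,1]+.09)<.06); print('stop',s.sum(),P[s].min(0),P[s].max(0))
E
```

```text
0 L 5.93 -62.7 30 30
0 R 5.61 -144.8 30 30
stop 497 [ 0.71577994 -0.12973017  0.04417549] [ 0.73443605 -0.05116521  0.05142181]
1 L 5.75 -62.5 30 30
1 R 5.64 -145.5 29 30
stop 426 [ 0.70001955 -0.13028615  0.04408944] [ 0.7289599  -0.05130231  0.05493846]
```

```bash
cat >> h.py <<'E'
TH=5.73; O=np.array([.5955,-.1038]); RY=-np.array([np.cos(np.radians(TH)),np.sin(np.radians(TH))]); RR=rot(TH)
def rk(yr,z): return np.r_[O+yr*RY,z]
E
python3 - <<'E'
from h import *
effector.release()
pick(*rk(15,0.0)[:2]*0+rk(.015,0)[:2],0.034,RR)
env.movel(rk(.104,.034),None,0.1); st('slid')
env.movel(rk(.104,.16),None,0.2)
s=st('lifted')
env.movel((.49,-.34,.16),rot(0),0.25)
env.movel((.49,-.34,.036),None,0.12); f0=st('near')
push_z=0
for i in range(6):
    z=env.sense()["ee_pos"][2]-.001; env.movel((.49,-.34,z),None,.02)
    f=env.sense()["wrist_force"][2]
    if f-f0["wrist_force"][2]>3: break
st('down'); effector.release(); env.movel((.49,-.34,.14),None,.25)
c=cam("wrist"); save(c[0],'red_mat.png'); st()
E
```

```text
grasped 10.0 [ 0.5805 -0.1051  0.034 ] w 0.0339 g 25.0 F [ 0.  -0.1  0.7]
slid 11.1 [ 0.4921 -0.1143  0.034 ] w 0.0335 g 25.0 F [-1.2  0.6 -0.3]
lifted 11.9 [ 0.4913 -0.1144  0.1589] w 0.0342 g 25.0 F [-1.   0.4 -1.5]
near 14.1 [ 0.4906 -0.3402  0.0369] w 0.0338 g 25.0 F [ 0.2  0.2 -1.4]
down 15.6 [ 0.49  -0.34   0.031] w 0.0338 g 25.0 F [ 0.3  0.4 -2.1]
 17.2 [ 0.4892 -0.3401  0.1389] w 0.0918 g 0.0 F [-0.1 -0.  -0.2]
```

View pics/red_mat.png

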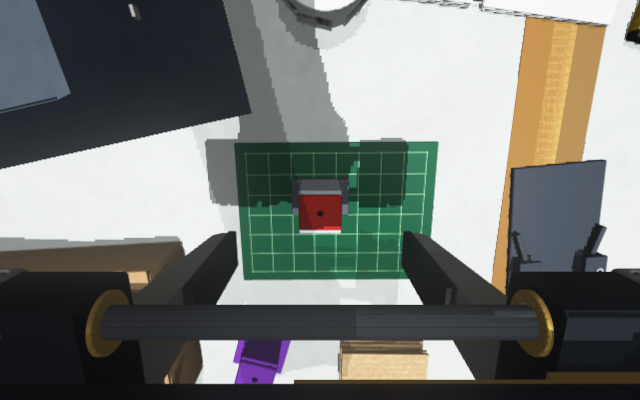

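Red stands upright on the mat at px (320,212). Yellow is next.

```bash
cat >> h.py <<'E'
def lower(x,y,z0,n=6,F=3):
    env.movel((x,y,z0),None,.12); env.pause(.2); f0=env.sense()["wrist_force"][2]
    for i in range(n):
        env.movel((x,y,z0-.001*(i+1)),None,.02)
        if env.sense()["wrist_force"][2]-f0>F: break
    st('down')
E
python3 - <<'E'
from h import *
env.reach((.56,-.15,.16),RR)
pick(*rk(-.045,0)[:2],0.034,RR)
env.movel(rk(.106,.034),None,0.1); st('slid')
env.movel(rk(.106,.16),None,0.2); st('lifted')
env.movel((.545,-.265,.16),rot(0),0.25)
lower(.545,-.265,.034,3)
effector.release(); env.movel((.545,-.265,.16),None,.25)
# look at blue
env.reach((.62,-.10,.25),RR); c=cam("wrist"); save(c[0],'blue_in.png'); P=cloud(c).reshape(-1,3)
h=cv2.cvtColor(c[0],cv2.COLOR_RGB2HSV).reshape(-1,3).astype(int)
m=(P[:,2]>.06)&(P[:,2]<.075)&(h[:,1]>120)&(h[:,0]>100)&(h[:,0]<120)&(abs(P[:,1]+.1)<.05)&(P[:,0]>.5); 
if m.sum(): print(m.sum(),P[m].mean(0),cv2.minAreaRect((P[m,:2]*1000).astype(np.float32)))
st()
E
```

```text
grasped 20.0 [ 0.6402 -0.0992  0.0339] w 0.0342 g 25.0 F [ 0.2  0.6 -0.8]
slid 21.7 [ 0.4903 -0.1143  0.0339] w 0.0338 g 25.0 F [-0.5  0.1 -1.6]
lifted 22.5 [ 0.4893 -0.1146  0.1589] w 0.0336 g 25.0 F [-0.9 -0.6 -2.7]
down 25.4 [ 0.545 -0.265  0.031] w 0.0339 g 25.0 F [ 0.9  0.1 -2.2]
867 [ 0.69416993 -0.09219495  0.06855918] ((694.6885986328125, -92.01013946533203), (37.74831771850586, 32.56068420410156), 5.470765590667725)
 27.9 [ 0.6193 -0.1026  0.248 ] w 0.0915 g 0.0 F [ 0.1 -0.  -0.6]
```

View pics/blue_in.png

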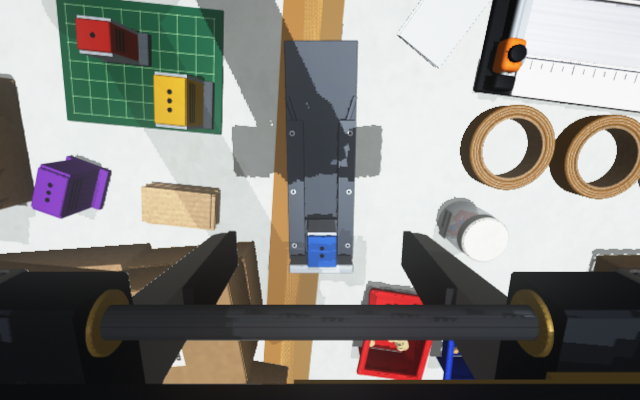

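Red and yellow stand on the mat at (100,37) and (172,97). Blue is alone by the stop at (322,250), with the tall carton close to its left. I'll grip it with a slight tilt to keep the gripper body clear of the carton.

```bash
python3 - <<'E'
from h import *
RT=rot(TH,12)
p=rk(-.094,0)[:2]+[0,.001]
env.reach((*p,.15),RT); st('over')
env.movel((*p,.042),RT,.12); st('at'); effector.grasp(25); st('grasped')
env.movel(rk(.108,.042),None,.1); st('slid')   # gauge centre about .102
effector.release(); env.movel(rk(.108,.15),None,.25); env.movel(rk(.105,.2),RR,.25)
c=cam("wrist"); P=cloud(c).reshape(-1,3)
h=cv2.cvtColor(c[0],cv2.COLOR_RGB2HSV).reshape(-1,3).astype(int)
m=(P[:,2]>.06)&(P[:,2]<.075)&(h[:,1]>120)&(h[:,0]>100)&(h[:,0]<120)&(abs(P[:,1]+.1)<.05)&(P[:,0]>.4)
print(m.sum(),P[m].mean(0),cv2.minAreaRect((P[m,:2]*1000).astype(np.float32)), rk(.102,0)); st()
z=np.load('w2.npz');P=z['P'].reshape(-1,3)
a=(P[:,2]>.03)&(P[:,2]<.055)&(P[:,1]>.22)&(P[:,1]<.34)&(P[:,0]>.3)&(P[:,0]<.5)
for x in np.arange(.385,.465,.01):
    s=a&(abs(P[:,0]-x)<.004); print(round(x,3),s.sum(),P[s,1].min() if s.any() else None)
E
```

```text
over 28.5 [ 0.6886 -0.0948  0.1499] w 0.0917 g 0.0 F [ 0.7 -0.1  0.8]
at 29.5 [ 0.6896 -0.0932  0.0429] w 0.0918 g 0.0 F [ 0.5 -0.3 -0.9]
grasped 30.4 [ 0.689  -0.0933  0.042 ] w 0.0336 g 25.0 F [-0.  -0.9 -0.4]
slid 32.6 [ 0.4884 -0.1144  0.042 ] w 0.0335 g 25.0 F [ 0.4 -0.1 -1.7]
1318 [ 0.49370223 -0.11433485  0.06854557] ((494.15631103515625, -114.39118957519531), (37.38648223876953, 32.837772369384766), 6.133398056030273) [ 0.49400965 -0.11398376  0.        ]
 34.6 [ 0.49   -0.114   0.1981] w 0.0921 g 0.0 F [-0.6  0.7 -0.4]
0.385 33 0.2776272299077547
0.395 46 0.277528715803843
0.405 47 0.2771240116196604
0.415 54 0.27712214469143187
0.425 50 0.2768679466311999
0.435 52 0.27680838204490554
0.445 49 0.27650894744245835
0.455 51 0.2762117900893965
0.465 18 0.276855629338592
```

```bash
cat >> h.py <<'E'
TT=-1.15; TO=np.array([.4214,.189]); TY=np.array([-np.sin(np.radians(TT)),np.cos(np.radians(TT))])
def tr(yt,z): return np.r_[TO+yt*TY,z]
E
python3 - <<'E'
from h import *
p=np.array([.494,-.1142])
env.movel((*p,.034),RR,.15); effector.grasp(25); st('g')
env.movel((*p,.16),None,.2)
b=None
for y in(90+TT,-90+TT):
    q=solver.inverse_kinematics(tr(.036,.16),rot(y)); print(y,None if q is None else np.round(q,2))
    if q is not None and (b is None or abs(q[6])<abs(b[1][6])): b=(y,q)
print('yaw',b[0])
env.reach(tr(.036,.16),rot(b[0])); st('over')
lower(*tr(.036,.038)[:2],.038,4)
push(TY,.045,F=6)
effector.release(); st('rel')
p=env.sense()["ee_pos"]; env.movel((p[0],p[1],.2),None,.25)
env.movel(tr(-.0,.25),None,.25); c=cam("wrist"); save(c[0],'trim.png'); np.savez('t.npz',p=c[0],P=cloud(c)); st()
E
```

```text
g 36.8 [ 0.494  -0.1142  0.034 ] w 0.0339 g 25.0 F [0.3 0.3 0.9]
88.85 [ 0.5   0.89 -1.53  2.01  0.95  1.27  1.72]
-91.15 [ 0.29  0.47 -1.04  2.02  0.5   0.94 -1.03]
yaw -91.15
over 39.4 [0.4222 0.2245 0.1596] w 0.0337 g 25.0 F [ 0.3 -0.7 -0.5]
down 41.5 [0.4221 0.225  0.0359] w 0.034 g 25.0 F [-2.7 -1.9 11.3]
push 0.0360 f=8.0 44.5 [0.4228 0.2581 0.0359] w 0.0338 g 25.0 F [-1.5 -9.9 12.7]
rel 45.4 [0.4229 0.261  0.036 ] w 0.092 g 0.0 F [ 0.1 -0.1 -0.8]
 46.8 [0.4207 0.1893 0.2488] w 0.0918 g 0.0 F [-0.4  0.2 -0.7]
```

View pics/trim.png

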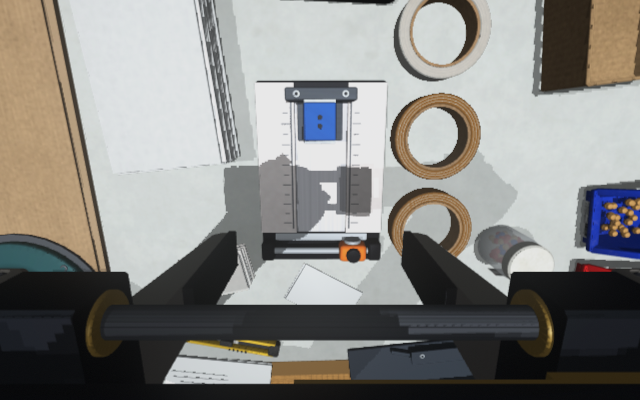

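Blue is in the groove at the stop (px (320,120)). I'll square it with a push from behind using closed fingers.

```bash
python3 - <<'E'
from h import *
effector.grasp(10)
env.movel((*tr(.008,0)[:2],.2),None,.2)
env.movel(tr(.008,.030),None,.15); st('behind')
push(TY,.05,F=10)
p=np.array(env.sense()["ee_pos"]); env.movel(p-np.r_[TY*.02,0],None,.1); env.movel(np.r_[p[:2]-TY*.02,.2],None,.25)
effector.release()
c=cam("wrist"); P=cloud(c).reshape(-1,3); h=cv2.cvtColor(c[0],cv2.COLOR_RGB2HSV).reshape(-1,3).astype(int)
save(cv2.resize(c[0][40:240,200:440],None,fx=2.5,fy=2.5),'trim2.png')
m=(P[:,2]>.06)&(P[:,2]<.08)&(h[:,1]>120)&(h[:,0]>100)&(h[:,0]<120)
print(m.sum(),P[m].mean(0),cv2.minAreaRect((P[m,:2]*1000).astype(np.float32)));st()
E
```

```text
behind 49.8 [0.4221 0.1973 0.0307] w -0.0002 g 0.0 F [-0.8  0.  -0.2]
push 0.0300 f=10.2 52.3 [0.4226 0.2235 0.0304] w 0.0009 g 5.4 F [ -1.  -10.2   8.2]
1537 [0.42224413 0.25604114 0.0706093 ] ((421.79559326171875, 255.72349548339844), (37.49496841430664, 33.882591247558594), 89.16079711914062)
 55.0 [0.4221 0.2035 0.2   ] w 0.0916 g 0.0 F [-0.3 -0.5  0.5]
```

View pics/trim2.png

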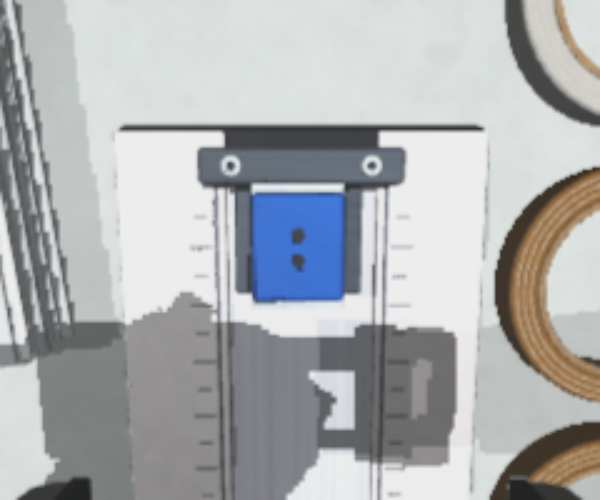

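Blue sits square against the stop. Next I return yellow, using the tilted grip offset toward the open end.

```bash
python3 - <<'E'
from h import *
RT=rot(TH,12)
env.reach((.535,-.2,.2),rot(0,12))
env.movel((.535,-.265,.15),rot(0,12),.25)
env.movel((.535,-.265,.039),None,.12); effector.grasp(40); st('g')
env.movel((.535,-.265,.17),None,.2)
env.movel(rk(.116,.17),RT,.25); st('over')
lower(*rk(.116,0)[:2],.045,5,F=2)
z=env.sense()["ee_pos"][2]
c=cam("scene"); save(c[0][150:270,240:400].repeat(4,0).repeat(4,1),'yl.png')
f=push(-RY,.065,F=12,step=.008,rate=.08)
st()
E
```

```text
g 59.3 [ 0.535 -0.265  0.039] w 0.0335 g 40.0 F [-0.9  0.3 -0.3]
over 60.9 [ 0.4807 -0.1168  0.1698] w 0.0339 g 40.0 F [ 0.2 -0.1 -1.5]
down 63.3 [ 0.4801 -0.1154  0.0419] w 0.0336 g 40.0 F [-6.6 -1.4 14.3]
push 0.0650 f=-3.3 65.6 [ 0.544  -0.109   0.0418] w 0.0334 g 40.0 F [-3.4 -0.7  4.5]
 65.6 [ 0.544  -0.109   0.0418] w 0.0334 g 40.0 F [-3.4 -0.7  4.5]
```

View pics/yl.png

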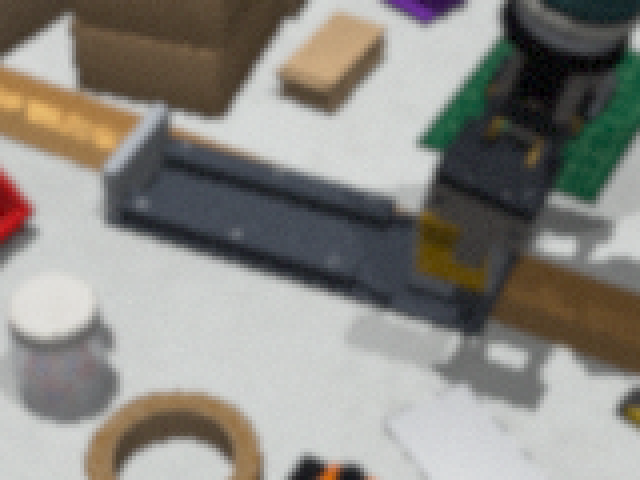

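Yellow is upright on the landing and enters the channel freely, so I continue to the end stop.

```bash
python3 - <<'E'
from h import *
f=push(-RY,.122,F=12,step=.012,rate=.08)
if f<12: push(-RY,.025,F=10,step=.002)
effector.release(); st('rel')
p=np.array(env.sense()["ee_pos"]); print('tcp yr',(p[:2]-O)@RY)
env.movel((*p[:2],.16),None,.2)
env.movel(rk(.03,.2),RR,.25)
c=cam("wrist"); P=cloud(c).reshape(-1,3); h=cv2.cvtColor(c[0],cv2.COLOR_RGB2HSV).reshape(-1,3).astype(int)
m=(P[:,2]>.06)&(P[:,2]<.08)&(h[:,1]>120)&(h[:,0]>18)&(h[:,0]<32)&(abs(P[:,1]+.1)<.06)
print(m.sum(),P[m].mean(0),cv2.minAreaRect((P[m,:2]*1000).astype(np.float32)),rk(-.0975,0))
save(c[0],'yh.png')
# red from the mat
env.reach((.49,-.3,.18),rot(0)); env.movel((.49,-.34,.14),None,.2)
env.movel((.49,-.34,.031),None,.12); effector.grasp(30); st('g')
env.movel((.49,-.34,.17),None,.2)
env.movel(rk(.104,.17),RR,.25)
lower(*rk(.104,0)[:2],.037,5,F=2)
f=push(-RY,.065,F=12,step=.008,rate=.08)
E
```

```text
push 0.1220 f=-1.6 68.8 [ 0.6644 -0.0968  0.0418] w 0.0339 g 40.0 F [-1.9  0.2  7. ]
push 0.0220 f=11.0 71.6 [ 0.6829 -0.0949  0.0418] w 0.0338 g 40.0 F [-12.8  -1.5  16.1]
rel 72.5 [ 0.6863 -0.0946  0.0418] w 0.092 g 0.0 F [0.1 0.1 0.2]
tcp yr -0.09122408981047722
359 [ 0.67409712 -0.09624611  0.06826177] ((674.3672485351562, -96.05017852783203), (12.169842720031738, 33.22107696533203), 5.312089443206787) [ 0.69251283 -0.09406553  0.        ]
g 77.2 [ 0.49  -0.34   0.031] w 0.0338 g 30.0 F [-0.7 -0.3 -0.5]
down 81.6 [ 0.492  -0.1141  0.0339] w 0.0342 g 30.0 F [-3.6 -0.4  8.2]
push 0.0650 f=-0.2 83.8 [ 0.5561 -0.1077  0.0339] w 0.0335 g 30.0 F [-3.4 -0.5  4.4]
```

View pics/yh.png

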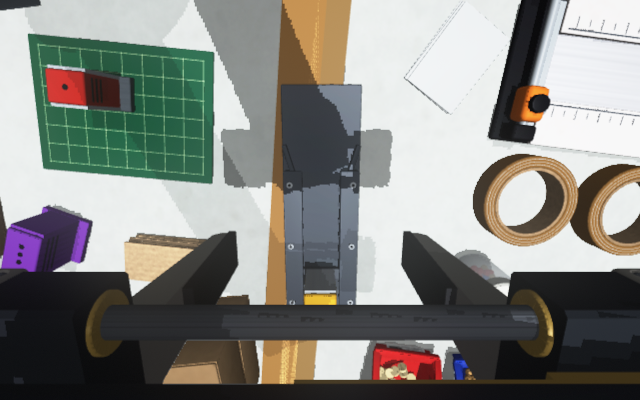

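```bash
python3 - <<'E'
from h import *
f=push(-RY,.082,F=12,step=.01,rate=.08)
if f<12: push(-RY,.03,F=8,step=.002)
effector.release(); st('rel')
p=np.array(env.sense()["ee_pos"]); print('tcp yr',(p[:2]-O)@RY)
env.movel((*p[:2],.15),None,.2)
effector.grasp(10)
env.movel(rk(.005,.15),None,.2); env.movel(rk(.005,.033),None,.15)
push(-RY,.045,F=10,step=.002)
p=np.array(env.sense()["ee_pos"]); print('tcp yr',(p[:2]-O)@RY)
env.movel(p+np.r_[RY*.02,0],None,.1); env.movel(np.r_[p[:2]+RY*.02,.2],None,.25)
env.movel(rk(.04,.25),rot(TH,12),.2); effector.release()
c=cam("wrist"); save(c[0],'end.png')
s=cam("side"); save(s[0][100:240,260:460].repeat(4,0).repeat(4,1),'end_side.png'); st()
for n,P,I in(("wrist",cloud(c),c[0]),("side",cloud(s),s[0])):
    P=P.reshape(-1,3);h=cv2.cvtColor(I,cv2.COLOR_RGB2HSV).reshape(-1,3).astype(int)
    for q,lo,hi in(("y",18,32),("r",-1,8)):
        m=(P[:,2]>.06)&(P[:,2]<.08)&(h[:,1]>120)&(h[:,0]>lo)&(h[:,0]<hi)&(abs(P[:,1]+.1)<.06)&(P[:,0]<.73)&(P[:,0]>.45)
        if m.sum(): print(n,q,m.sum(),P[m].mean(0),cv2.minAreaRect((P[m,:2]*1000).astype(np.float32)))
print(rk(-.0525,0))
E
```

```text
push 0.0820 f=-0.9 86.2 [ 0.6367 -0.0996  0.034 ] w 0.0336 g 30.0 F [-2.6  0.7  4.9]
push 0.0160 f=10.7 88.2 [ 0.6481 -0.0985  0.0339] w 0.0338 g 30.0 F [-13.2  -0.8  12.7]
rel 89.2 [ 0.6526 -0.098   0.034 ] w 0.0919 g 0.0 F [-0.5 -0.2  1. ]
tcp yr -0.05738368502234589
push 0.0340 f=11.8 96.9 [ 0.6215 -0.101   0.0337] w 0.0005 g 5.9 F [-11.8  -1.3   8.8]
tcp yr -0.02615346168391422
 100.1 [ 0.5557 -0.1078  0.25  ] w 0.0919 g 0.0 F [ 0.  -0.6  0.1]
wrist y 861 [ 0.69078558 -0.09457439  0.06852362] ((692.3190307617188, -94.51954650878906), (48.21724319458008, 33.73509216308594), 4.335251331329346)
wrist r 580 [ 0.64654332 -0.0991142   0.06848856] ((647.189697265625, -99.49803924560547), (27.413280487060547, 33.72697830200195), 5.424373149871826)
side y 161 [ 0.69413113 -0.0958704   0.06793778] ((695.2342529296875, -93.6310043334961), (47.7847785949707, 35.101016998291016), 6.341791152954102)
side r 88 [ 0.64990695 -0.10072285  0.06766077] ((649.5226440429688, -99.80397033691406), (24.710529327392578, 31.673236846923828), 5.792481422424316)
[ 0.64773768 -0.09855836  0.        ]
```

View pics/end.png

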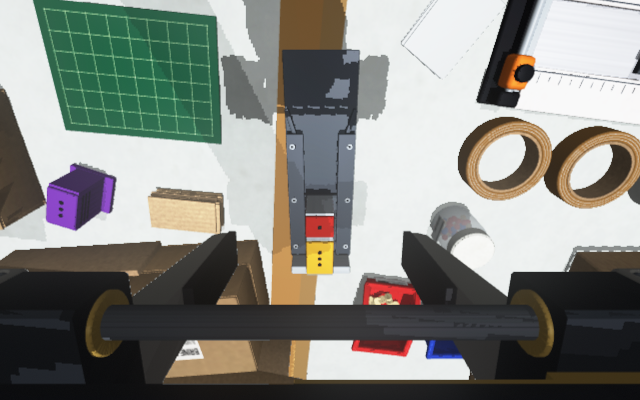

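View pics/end_side.png

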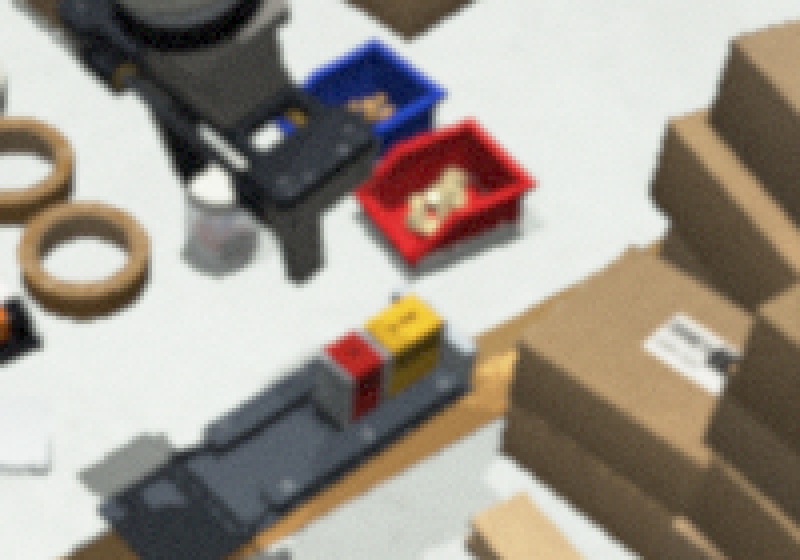

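Yellow (px (320,257)) is at the stop with red (320,227) up against it, and both are upright. The jar and tag pack are undisturbed and the gripper is clear, so I'm handing in.

```bash
python3 -c "
from h import *
print(workorder.finish_job())"
```

```text
the job is handed in; nothing more can be done
None
```

I handed the job in at about 100 s; no verdict came back. The last camera views show the blue gauge against the trimmer stop, yellow home in the rack with red against it, and the jar and tag pack undisturbed.

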